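# Find the hidden test point in the busbar cover

## Robot

A 7-joint arm with a two-finger parallel gripper is mounted at the origin on a cart in front of the work surface, level with it; the furniture and walls round the work are solid. World frame = base frame: x ahead of the robot, y to its left, z up, the work surface at z = 0. Lengths are in m, angles in rad, forces in N, time in s.
With the tool pointing down it reaches from about 0.4 to 0.9 m from the base axis. Payload 5.5 kg.
Tool frame: the origin (TCP) lies midway between the tips of the shut fingers; the grasp point (between the pads) lies env.pinch_z behind it (env.pinch_z is the distance from the TCP to the grasp point, in m); z points along the fingers, y is the direction in which the jaws open and shut (so a half turn about z gives the same grasp; the last joint's range is limited). The gripper opens to 92 mm and grips with 3 to 60 N. Pads are 19 mm wide; open, the fingers measure 130 mm over their backs; the gripper's body (75 mm by 190 mm) begins 47 mm behind the grasp point.
Start: joints at [1.56, 0.501, -0.427, 1.55, 0.221, 1.138, -0.21], TCP at [0.176, -0.626, 0.227] pointing down, gripper open.
Joint ranges: [-2.88, 2.88], [-0.31, 2.03], [-1.54, 1.56], [0.2, 2.42], [-1.41, 4.55], [0.19, 2.02], [-2.57, 2.57]. Speed limits (rad/s): [2.57, 2.57, 3.14, 3.14, 3.14, 3.14, 3.14].

## Interface

Orientations are given as a unit quaternion [w, x, y, z].
In Python, from bench import env gives the robot as it stands.
- The arm moves only by the tool play_rows, never from a script. Its argument "steps" is text: rows parted by semicolons, each of 7 numbers parted by spaces: the shift along the tool's x, y, z each as a share of 0.03 m, from -1 to 1, then the turn, a rotation vector about the tool's x, y, z each as a share of 180 degrees, from -1 to 1, then the gripper command: -1 is fully open, 1 is shut, values between are in proportion. A call has exactly 10 rows; each row shifts and turns the commanded pose from where the row before left it, along the tool's axes as they then stand; what a row does not reach is not made up. A row lasts 1/12 s, in which the tool goes at most 41.7 mm and 7.16 degrees, less where a joint would pass 70% of its speed; a pose out of reach is approached as far as the arm can. A call with a number of a shift or a turn outside -1 to 1 is refused whole. A call with a gripper value outside its range is refused whole. The fingers move at their own pace and stop on an object; "force" is the grip in N (left out, the last holds). Time passes only in rows, so rows that do not move let the fingers close, or fill a call up. It gives the time, the measured TCP pose, the force and the opening at its end, in the units of the state.
- env.read_state(): the state, without advancing time (a new reading comes with each control period).
- env.get_image(name): name is "scene" or "side" or "wrist"; returns the picture (400x640x3 uint8, red, green, blue); there is no depth.
- env.get_calibration(name): a dict with "fx", "fy", "cx", "cy" (pixels), "extrinsics" (4x4, takes a point from world to camera coordinates); the wrist camera has in their place "mount" (4x4, takes a point from camera to tool coordinates, whose origin is the TCP and whose axes are the flange's). Camera axes: x right, y up, looking along -z (the intrinsics and any distortion apply to the point x, -y, -z); pixel columns grow to the right and rows downward; lengths in m; the calibration is good to about 2 mm. The wrist camera is an equidistant fisheye: a pixel r from the principal point sees the ray r / f radians off the axis. A picture is of the moment at which its call begins: read the wrist's pose just before it. get_calibration takes no time and is no camera call.
- env.finish_job(): hands the job in, once; it reports no verdict.
The state is a dict: "clock": time; "joint_pos": joint angles; "dq": joint speeds; "tau": joint torques, N m; "tool_pos": TCP position; "tool_rot": TCP orientation; "wrist_force": force on the tool from outside, world axes, zero at the start; "wrist_torque": the same for the moment, N m; "finger_gap": finger opening in m.
Only numpy, scipy, OpenCV 4.12 (cv2) and the standard library are available. Lean on these libraries where they do the work, as an engineer would, in place of code of your own. Each camera call takes 0.05 s, during which the arm holds its last target.

## Task

Take the spring-tipped test probe out of its rest and put it into the test point of the busbar cover: a single hole hidden somewhere along the dark floor of the cover's slot, to be found by feel, sliding the tip along until it drops. Push the probe fully home, collar flat on the cover, and leave it standing there upright; do not shift the wood block, the roll of tape or the paint jar.

Things in the scene. Friction and masses are not known exactly. Their poses are not given: they have to be found in the camera images.
- busbar_cover: Fixed grey box, 206 mm long along its own y (246 mm over the small foot flanges at its ends), 72 mm wide along x, 66 mm high. Origin at the centre of its underside, z up. Its flat top, 8 mm thick, has a slot along y, 84 mm long and 16 mm wide, in the middle; 22 mm below the top lies a flat black floor with exactly one hole in it.
- slot_mid (a point): Middle of the cover's slot, level with its top; y along the slot, z up. The hole in the floor below is 18 mm long (along y), as wide as the slot and free to 60 mm below the top. Its centre lies on the slot's midline, up to 28 mm to either side of this point; it changes every time and is black in black, so it must be felt.
- probe: Loose test probe, 0.14 kg, tip down in its rest. Origin at the centre of the underside of its collar (32 mm across, 6 mm thick), z up. Above the collar a square black handle, 24 x 24 mm, its faces square to the probe's x and y, from 6 to 72 mm above the origin, with a small steel knob (to 76 mm). Below it a brass tip rod, 9 mm across, tapering to 5 mm over its last 5 mm.
- probe_tip (a point): Lowest point of the brass tip rod, on the probe's axis (46 mm below the collar's underside when the spring is relaxed, 34 mm when it is fully pressed in).
- probe_plunger (a joint): How far the sprung tip rod is pushed up into the handle: 0 relaxed, 0.012 m fully in. It takes about 1 N to start and 3.4 N to push it fully in (200 N/m); when the tip drops into the hole it springs back to 0.
- probe_rest: Fixed grey block 80 x 80 mm, 58 mm high, on a screwed-down base plate 100 x 100 x 5 mm, with a round hole 13.5 mm in diameter in the middle of its top, in which the probe stands with its collar on the top. Origin at the centre of its underside, z up. Behind it (from x = 0.54 m on, y from -0.11 to 0.29 m) stands a fixed power supply 163 mm high: keep clear of it.
- wood_block: Bystander: loose brown wooden block 40 x 85 x 34 mm lying flat. Origin at the centre of its underside.
- masking_tape: Bystander: loose roll of pale yellow tape, 68 mm across and 24 mm high, lying flat. Origin at the centre of its underside.
- paint_jar: Bystander: loose dark jar with a black cap, 48 mm across and 66 mm high. Origin at the centre of its underside.

How it is judged:
On the way, in this order (a step that is already met when the one before it is completed fails the run):
1. the probe is lifted clear of its rest (z of probe in the frame of probe_rest above 0.1 m), for 0.1 s.
2. the probe's tip is in the slot of the busbar cover (z of probe_tip in the frame of slot_mid between -0.055 and -0.01 m and x of probe_tip in the frame of slot_mid between -0.008 and 0.008 m and y of probe_tip in the frame of slot_mid between -0.042 and 0.042 m), for 0.1 s.
At the end, for the whole second after the job is handed in: The probe stands at rest in the hole in the slot's floor: its tip at least 38 mm below the cover's top, its collar's underside within 3 mm of the top, tilted less than 0.12 rad. The wood block, tape and jar have not moved more than 30 mm (z of probe_tip in the frame of slot_mid below -0.038 m and x of probe_tip in the frame of slot_mid between -0.01 and 0.01 m and y of probe_tip in the frame of slot_mid between -0.042 and 0.042 m and z of probe in the frame of slot_mid below 0.003 m and angle between probe's own z axis and vertical below 0.12 rad and linear speed of probe below 0.02 m/s); the robot touches nothing.
It fails at once if the wood block is shifted by more than 30 mm (distance of wood_block from where it was at the start of the episode above 0.03 m).
It fails at once if the roll of tape is shifted by more than 30 mm (distance of masking_tape from where it was at the start of the episode above 0.03 m).
It fails at once if the paint jar is shifted by more than 30 mm (distance of paint_jar from where it was at the start of the episode above 0.03 m).
It also fails if it takes over 51 s, if anything falls off the work surface, if the arm or the gripper's body presses on something with over 40 N, if the wrist force passes 120 N, or if a joint passes its speed limit or range.

## Working session

There is one attempt and no reset: what is moved stays moved. The work goes in short steps, Python scripts to look and compute and a tool call to move; the robot and the scene stay as the last step left them, time stands still between calls to the robot, and variables do not carry over. Pictures are saved under pics/ and viewed, and the job is handed in when it is done.

Besides the shell and the picture viewer there is one more tool, called by a JSON object that holds its "op" and its "data". play_rows: Moves the arm, as the interface text tells. Its arguments: {"type":"object","properties":{"steps":{"type":"string"},"force":{"type":"number"}},"required":["steps"]}

```bash
mkdir -p pics; ls; python3 - <<'E'
from bench import env
import cv2,numpy as np
np.set_printoptions(precision=4,suppress=True)
print(env.read_state(), env.pinch_z)
for n in ("scene","side","wrist"):
    cv2.imwrite(f"pics/{n}0.png",env.get_image(n)[:,:,::-1]); c=env.get_calibration(n); print(n,c)
E
```

```text
pics
{'clock': 0.0, 'joint_pos': array([ 1.5602,  0.5018, -0.4268,  1.5515,  0.2208,  1.1383, -0.2103]), 'dq': array([ 0.0023, -0.    ,  0.0004,  0.0003,  0.0016,  0.0005, -0.0028]), 'tau': array([  0.0003, -56.6601,  -5.8158, -27.9118,  -0.0684,   0.0307,
         0.0002]), 'tool_pos': array([ 0.1755, -0.6251,  0.2257]), 'tool_rot': array([-0.001 ,  0.9906,  0.1365, -0.0001]), 'wrist_force': array([ 0.6051,  0.0512, -0.3062]), 'wrist_torque': array([0.0486, 0.0122, 0.0016]), 'finger_gap': 0.09245909261820952} 0.0188
scene {'fx': 466.8127947654388, 'fy': 466.8127947654388, 'cx': 317.87959015661727, 'cy': 204.6269059814444, 'extrinsics': array([[-0.6512, -0.7588, -0.0112,  0.398 ],
       [ 0.3869, -0.3446,  0.8553, -0.2917],
       [-0.6529,  0.5527,  0.518 , -0.6626],
       [ 0.    ,  0.    ,  0.    ,  1.    ]])}
side {'fx': 414.4142234237987, 'fy': 414.4142234237987, 'cx': 312.7673421685425, 'cy': 199.87672533600787, 'extrinsics': array([[-0.9078, -0.4188,  0.0234,  0.5089],
       [ 0.258 , -0.5134,  0.8184, -0.2057],
       [-0.3308,  0.749 ,  0.5741, -0.7908],
       [ 0.    ,  0.    ,  0.    ,  1.    ]])}
wrist {'fx': 309.70691628693146, 'fy': 309.70691628693146, 'cx': 323.3192026023349, 'cy': 202.04028807951127, 'mount': array([[-0.    ,  0.9638,  0.2668,  0.0711],
       [ 1.    , -0.0002,  0.0007,  0.0016],
       [ 0.0007,  0.2668, -0.9638, -0.158 ],
       [ 0.    ,  0.    ,  0.    ,  1.    ]])}
```

View pics/scene0.png

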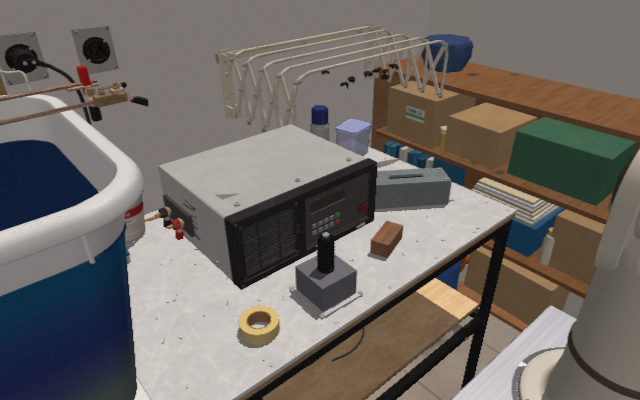

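View pics/side0.png

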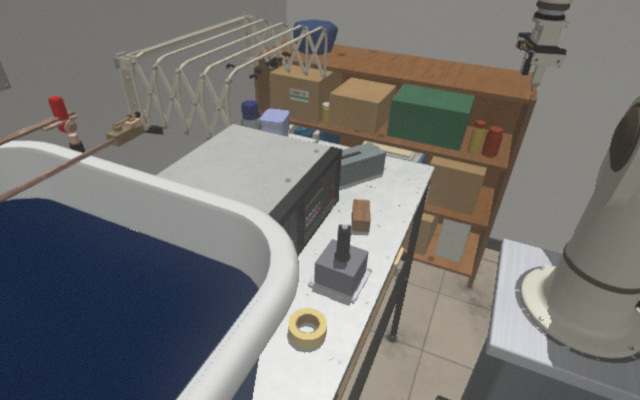

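View pics/wrist0.png

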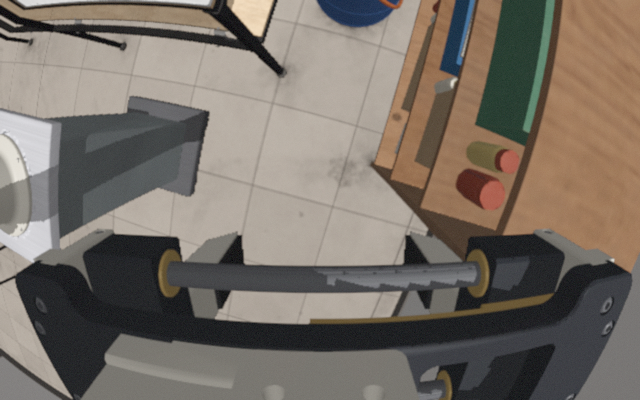

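```bash
python3 - <<'E'
import cv2
a=cv2.imread('pics/scene0.png'); 
def z(a,x,y,w,h,k,n): cv2.imwrite(n,cv2.resize(a[y:y+h,x:x+w],None,fx=k,fy=k,interpolation=cv2.INTER_CUBIC))
z(a,280,160,180,150,4.4,'pics/z1.png')
b=cv2.imread('pics/side0.png'); z(b,280,130,150,170,3.5,'pics/z2.png')
E
```

```text
(no output)
```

View pics/z1.png

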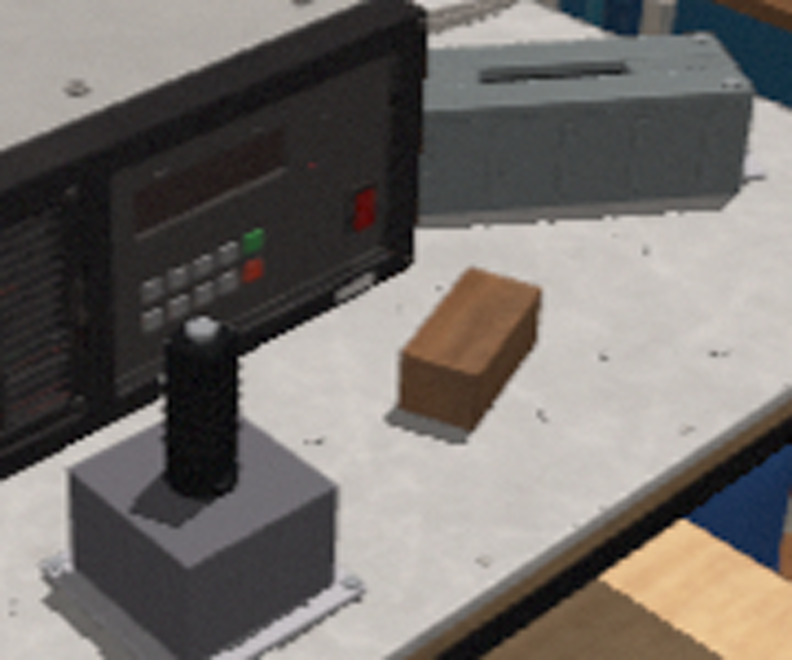

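View pics/z2.png

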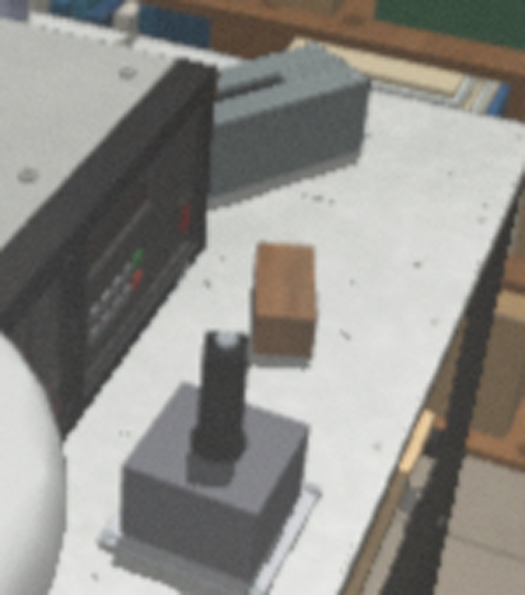

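```bash
cat > h.py <<'E'
from bench import env
import numpy as np
np.set_printoptions(precision=4,suppress=True)
def ray(n,u,v):
    c=env.get_calibration(n);E=np.array(c['extrinsics']);R=E[:3,:3];o=-R.T@E[:3,3]
    d=R.T@np.array([(u-c['cx'])/c['fx'],-(v-c['cy'])/c['fy'],-1]);return o,d/np.linalg.norm(d)
def plane(n,u,v,z):
    o,d=ray(n,u,v);return o+d*(z-o[2])/d[2]
def tri(p,q):
    o,d=ray('scene',*p);s,e=ray('side',*q)
    A=np.stack([d,-e],1);t=np.linalg.lstsq(A,s-o,rcond=None)[0]
    a=o+t[0]*d;b=s+t[1]*e;return (a+b)/2,np.linalg.norm(a-b)
E
python3 - <<'E'
from h import *
s=lambda x,y:(280+(x+.5)/4.4-.5,160+(y+.5)/4.4-.5)
t=lambda x,y:(280+(x+.5)/3.5-.5,130+(y+.5)/3.5-.5)
print('cams',ray('scene',0,0)[0],ray('side',0,0)[0])
print('knob',tri(s(203,322),t(229,337)))
for p in [(70,472),(190,568),(337,487)]: print('rest S',plane('scene',*s(*p),.058))
for p in [(185,385),(122,466),(252,514),(308,427)]: print('rest D',plane('side',*t(*p),.058))
for p in [(480,67),(480,83),(625,62),(628,73),(712,36),(752,94),(425,106)]: print('cov S',plane('scene',*s(*p),.066))
for p in [(275,74),(287,79),(316,46),(369,84)]: print('cov D',plane('side',*t(*p),.066))
for p in [(473,268),(541,291),(467,375),(401,352)]: print('wood S',plane('scene',*s(*p),.034))
for p in [(240,325),(279,325),(259,309),(259,340)]: print('tape S',plane('scene',*p,.024))
E
```

```text
cams [-0.0605  0.5677  0.5972] [0.2535 0.6999 0.6104]
knob (array([0.4397, 0.1277, 0.1354]), np.float64(0.0020563595179431383))
rest S [0.4795 0.1661 0.058 ]
rest S [0.4018 0.1677 0.058 ]
rest S [0.3992 0.0898 0.058 ]
rest D [0.4763 0.0897 0.058 ]
rest D [0.4812 0.1676 0.058 ]
rest D [0.4047 0.1703 0.058 ]
rest D [0.3998 0.0924 0.058 ]
cov S [ 0.6005 -0.2201  0.066 ]
cov S [ 0.5877 -0.206   0.066 ]
cov S [ 0.5507 -0.2846  0.066 ]
cov S [ 0.5413 -0.2754  0.066 ]
cov S [ 0.5381 -0.3469  0.066 ]
cov S [ 0.4813 -0.3058  0.066 ]
cov S [ 0.5897 -0.1644  0.066 ]
cov D [ 0.5538 -0.2818  0.066 ]
cov D [ 0.5426 -0.2783  0.066 ]
cov D [ 0.54   -0.3429  0.066 ]
cov D [ 0.4823 -0.3002  0.066 ]
wood S [ 0.4969 -0.103   0.034 ]
wood S [ 0.4608 -0.1125  0.034 ]
wood S [ 0.4377 -0.0335  0.034 ]
wood S [ 0.4706 -0.0239  0.034 ]
tape S [0.4544 0.3053 0.024 ]
tape S [0.4115 0.2564 0.024 ]
tape S [0.4647 0.26   0.024 ]
tape S [0.4064 0.3001 0.024 ]
```

```bash
python3 - <<'E'
from h import *
for a,b in [((539,121),(403,89)),((624,149),(473,95)),((612,160),(465,117)),((514,152),(391,107))]: print(tri(a,b))
E
```

```text
(array([ 0.6046, -0.9982,  0.0023]), np.float64(0.0002029247825186796))
(array([ 0.3223, -0.9606,  0.022 ]), np.float64(0.033691045426887035))
(array([ 0.3331, -0.9298, -0.0338]), np.float64(0.01300257479769312))
(array([ 0.6146, -0.8822, -0.0594]), np.float64(0.04168808750724104))
```

{"op": "play_rows", "data": {"steps": "0.72 -0.38 -0.08 0 0 0 -1;0.72 -0.38 -0.08 0 0 0 -1;0.72 -0.38 -0.08 0 0 0 -1;0.72 -0.38 -0.08 0 0 0 -1;0.72 -0.38 -0.08 0 0 0 -1;0.72 -0.38 -0.08 0 0 0 -1;0.72 -0.38 -0.08 0 0 0 -1;0.72 -0.38 -0.08 0 0 0 -1;0.72 -0.38 -0.08 0 0 0 -1;0.72 -0.38 -0.08 0 0 0 -1", "force": 40}}

```text
clock: 0.98
tool_pos: [0.3535, -0.4565, 0.2506]
tool_rot: [-0.0, 0.991, 0.136, -0.0]
wrist_force: [-0.4, -0.4, 0.8]
finger_gap: 0.0918
```

{"op": "play_rows", "data": {"steps": "0.72 -0.38 -0.08 0 0 0 -1;0.72 -0.38 -0.08 0 0 0 -1;0.72 -0.38 -0.08 0 0 0 -1;0.72 -0.38 -0.08 0 0 0 -1;0.72 -0.38 -0.08 0 0 0 -1;0.72 -0.38 -0.08 0 0 0 -1;0.72 -0.38 -0.08 0 0 0 -1;0.72 -0.38 -0.08 0 0 0 -1;0.72 -0.38 -0.08 0 0 0 -1;0.72 -0.38 -0.08 0 0 0 -1"}}

```text
clock: 1.82
tool_pos: [0.5305, -0.2885, 0.2745]
tool_rot: [-0.0, 0.991, 0.136, -0.0]
wrist_force: [-0.0, -0.3, 0.1]
finger_gap: 0.0921
```

```bash
cat >> h.py <<'E'
from scipy.spatial.transform import Rotation as Ro
import cv2
def tool():
    s=env.read_state();w=s['tool_rot'];return np.array(s['tool_pos']),Ro.from_quat([w[1],w[2],w[3],w[0]]).as_matrix(),s
def snap(tag,name='wrist'):
    p,R,s=tool();im=env.get_image(name)[:,:,::-1].copy();cv2.imwrite(f'pics/{tag}.png',im);np.savez(f'pics/{tag}.npz',p=p,R=R);print(tag,s['clock'],p,R[:,0],R[:,2],s['finger_gap'],s['wrist_force']);return im
def wplane(tag,u,v,z):
    c=env.get_calibration('wrist');D=np.load(f'pics/{tag}.npz');M=np.array(c['mount'])
    a=np.array([(u-c['cx'])/c['fx'],(v-c['cy'])/c['fy']]);r=np.linalg.norm(a)
    d=np.array([a[0]/r*np.sin(r),-a[1]/r*np.sin(r),-np.cos(r)])
    d=D['R']@(M[:3,:3]@d);o=D['p']+D['R']@M[:3,3];return o+d*(z-o[2])/d[2]
E
python3 - <<'E'
from h import *
snap('w1')
E
```

```text
w1 1.8167 [ 0.5305 -0.2885  0.2745] [ 0.9628  0.2703 -0.0005] [-0.0006  0.0002 -1.    ] 0.09209839772084444 [-0.0215 -0.2858  0.1138]
```

View pics/w1.png

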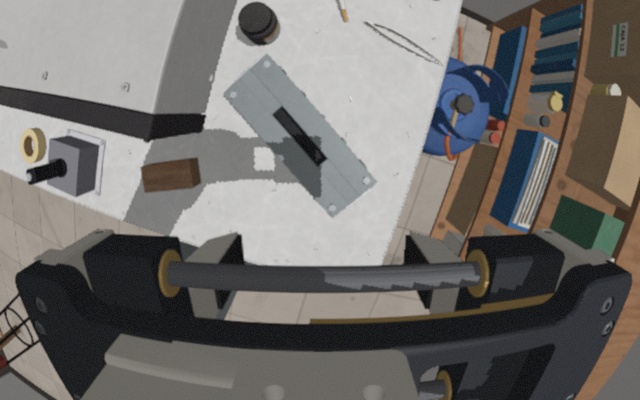

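```bash
python3 - <<'E'
from h import *
im=cv2.imread('pics/w1.png'); g=im.max(2)
m=np.zeros_like(g); m[100:172,262:340]=(g[100:172,262:340]<45)*255
c=max(cv2.findContours(m,0,1)[0],key=cv2.contourArea)
print(cv2.contourArea(c))
P=np.array([wplane('w1',*q[0],.066)[:2] for q in c])
r=cv2.minAreaRect((P*1e4).astype(np.float32)); print(r, cv2.boxPoints(r)/1e4)
for q in [(266,55),(225,96),(333,217),(374,181)]: print(wplane('w1',*q,.066))
print('jar',wplane('w1',259,20,.066))
cv2.imwrite('pics/w1z.png',cv2.resize(im[30:230,200:400],None,fx=3,fy=3,interpolation=cv2.INTER_CUBIC))
cv2.imwrite('pics/w1p.png',cv2.resize(im[110:210,10:210],None,fx=4,fy=4,interpolation=cv2.INTER_CUBIC))
E
```

```text
441.5
((5715.5029296875, -2495.70654296875), (803.7677001953125, 143.38475036621094), 55.58842849731445) [[ 0.5429 -0.2787]
 [ 0.5548 -0.2868]
 [ 0.6002 -0.2205]
 [ 0.5883 -0.2124]]
[ 0.6562 -0.1844  0.066 ]
[ 0.597  -0.1483  0.066 ]
[ 0.4862 -0.3148  0.066 ]
[ 0.5438 -0.3502  0.066 ]
jar [ 0.6977 -0.1632  0.066 ]
```

View pics/w1z.png

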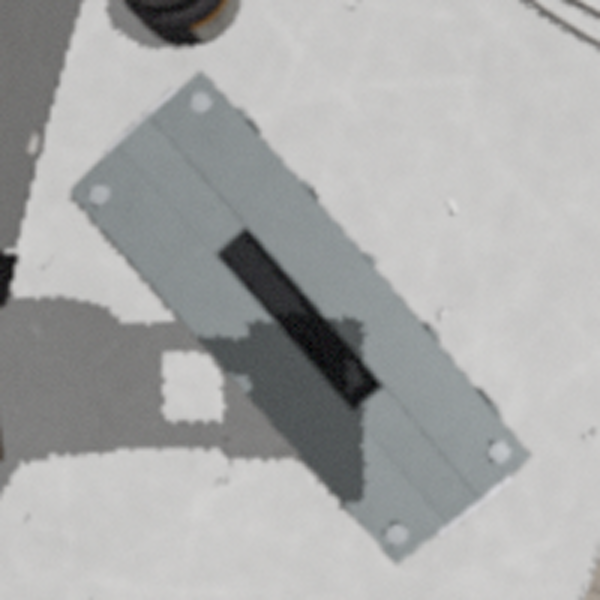

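View pics/w1p.png

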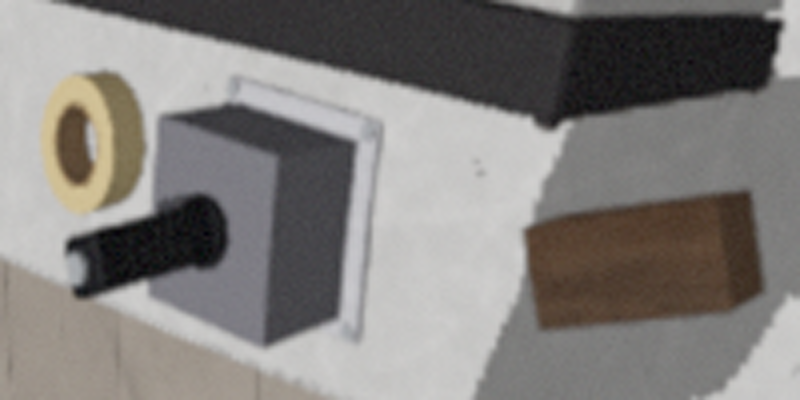

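{"op": "play_rows", "data": {"steps": "-0.04 -0.73 0.04 0 0 0 -1;-0.04 -0.73 0.04 0 0 0 -1;-0.04 -0.73 0.04 0 0 0 -1;-0.04 -0.73 0.04 0 0 0 -1;-0.04 -0.73 0.04 0 0 0 -1;-0.04 -0.73 0.04 0 0 0 -1;-0.04 -0.73 0.04 0 0 0 -1;-0.04 -0.73 0.04 0 0 0 -1;-0.04 -0.73 0.04 0 0 0 -1;-0.04 -0.73 0.04 0 0 0 -1"}}

```text
clock: 2.7
tool_pos: [0.4585, -0.081, 0.2625]
tool_rot: [0.0, 0.991, 0.136, -0.0]
wrist_force: [0.4, 0.1, 0.2]
finger_gap: 0.0922
```

{"op": "play_rows", "data": {"steps": "-0.04 -0.73 0.04 0 0 0 -1;-0.04 -0.73 0.04 0 0 0 -1;-0.04 -0.73 0.04 0 0 0 -1;-0.04 -0.73 0.04 0 0 0 -1;-0.04 -0.73 0.04 0 0 0 -1;-0.04 -0.73 0.04 0 0 0 -1;-0.04 -0.73 0.04 0 0 0 -1;-0.04 -0.73 0.04 0 0 0 -1;-0.04 -0.73 0.04 0 0 0 -1;-0.04 -0.73 0.04 0 0 0 -1"}}

```text
clock: 3.53
tool_pos: [0.3878, 0.1264, 0.2506]
tool_rot: [0.0, 0.991, 0.136, 0.0]
wrist_force: [1.2, 0.3, 1.0]
finger_gap: 0.0918
```

{"op": "play_rows", "data": {"steps": "0 0 0 0 0 0.022 -1;0 0 0 0 0 0.022 -1;0 0 0 0 0 0.022 -1;0 0 0 0 0 0.022 -1;0 0 0 0 0 0 -1;0 0 0 0 0 0 -1;0 0 0 0 0 0 -1;0 0 0 0 0 0 -1;0 0 0 0 0 0 -1;0 0 0 0 0 0 -1"}}

```text
clock: 4.37
tool_pos: [0.3885, 0.1257, 0.2507]
tool_rot: [0.0, 1.0, -0.001, -0.0]
wrist_force: [-0.1, 0.3, -0.2]
finger_gap: 0.0916
```

```bash
python3 - <<'E'
from h import *
im=snap('w2'); print(env.read_state()['joint_pos'])
E
```

```text
w2 4.3667 [0.3885 0.1257 0.2507] [ 1.     -0.0022 -0.    ] [-0. -0. -1.] 0.09164168992053763 [-0.0938  0.3284 -0.2312]
[ 0.5429  0.0411 -0.9291  2.074   0.038   1.0433 -1.9781]
```

View pics/w2.png

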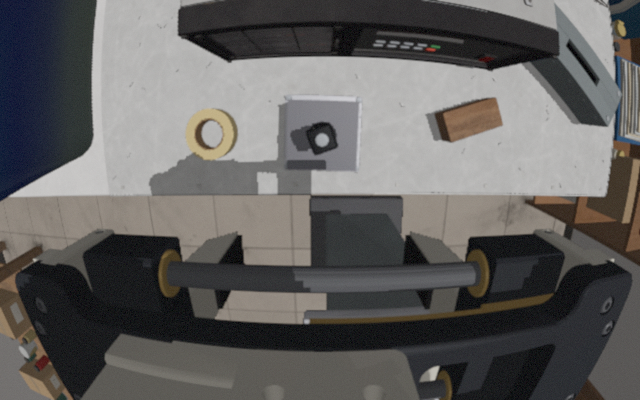

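```bash
python3 - <<'E'
from h import *
im=cv2.imread('pics/w2.png')
cv2.imwrite('pics/w2z.png',cv2.resize(im[90:180,275:375],None,fx=6,fy=6,interpolation=cv2.INTER_CUBIC))
g=im.max(2); m=np.zeros_like(g); m[112:162,296:348]=(g[112:162,296:348]<48)*255
c=max(cv2.findContours(m,0,1)[0],key=cv2.contourArea)
m2=np.zeros_like(g); m2[112:162,296:348]=(g[112:162,296:348]>115)*255
cv2.imwrite('pics/w2m.png',cv2.resize(m[90:180,275:375],None,fx=6,fy=6,interpolation=0))
E
```

```text
(no output)
```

View pics/w2z.png

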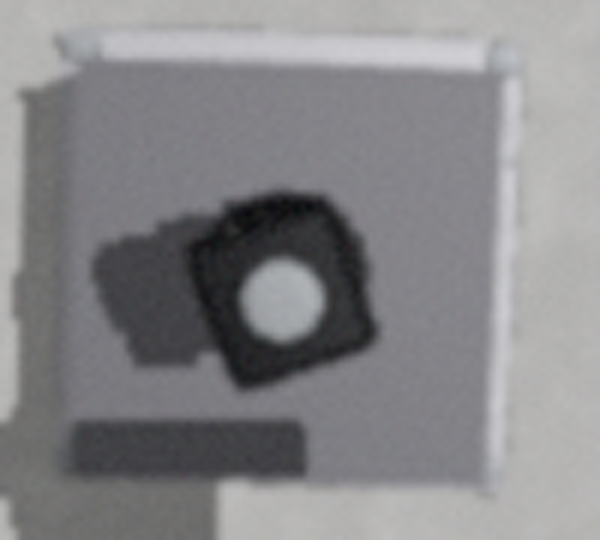

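```bash
python3 - <<'E'
from h import *
s=lambda x,y:(275+(x+.5)/6-.5,90+(y+.5)/6-.5)
k=wplane('w2',*s(283,301),.134);print('knob',k)
C=[wplane('w2',*s(*q),.130)[:2] for q in [(190,250),(245,388),(376,330),(325,205)]]
print(C)
for i in range(4):
    d=C[(i+1)%4]-C[i];print(np.linalg.norm(d),np.degrees(np.arctan2(d[1],d[0]))%90)
for q in [(80,70),(498,72),(70,480),(487,487)]: print(wplane('w2',*s(*q),.058))
E
```

```text
knob [0.441  0.1255 0.134 ]
[array([0.4485, 0.1393]), array([0.4276, 0.1313]), array([0.4364, 0.1116]), array([0.4552, 0.1192])]
0.022418704904979863 21.12142116497941
0.021540118111119964 24.03525545925612
0.020289106457963318 22.122587542894287
0.021183195758934698 18.313488319467922
[0.48   0.1637 0.058 ]
[0.4794 0.0857 0.058 ]
[0.4017 0.1669 0.058 ]
[0.4002 0.0869 0.058 ]
```

{"op": "play_rows", "data": {"steps": "0 0 0 0 0 -0.03 -1;0 0 0 0 0 -0.03 -1;0 0 0 0 0 -0.03 -1;0 0 0 0 0 -0.03 -1;0.4 0.15 0.6 0 0 0 -1;0.4 0.15 0.6 0 0 0 -1;0.4 0.15 0.6 0 0 0 -1;0.42 0.16 0.6 0 0 0 -1;0 0 0.6 0 0 0 -1;0 0 0 0 0 0 -1"}}

```text
clock: 5.25
tool_pos: [0.4386, 0.1258, 0.1577]
tool_rot: [-0.001, 0.983, 0.186, -0.003]
wrist_force: [-1.4, -0.3, 1.0]
finger_gap: 0.0916
```

```bash
python3 - <<'E'
from h import *
im=snap('w3'); print(env.read_state()['joint_pos'])
E
```

```text
w3 5.25 [0.4386 0.1258 0.1577] [ 0.9308  0.3655 -0.0055] [-0.006   0.0004 -1.    ] 0.09158352656210161 [-1.3638 -0.2845  1.0451]
[ 0.4203  0.3312 -0.8752  2.0689  0.325   0.8865 -1.8341]
```

View pics/w3.png

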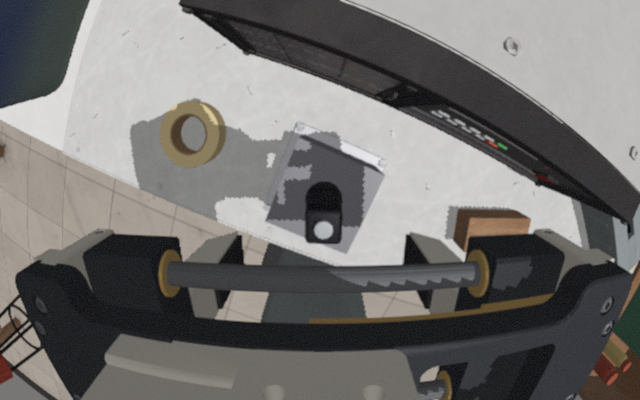

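```bash
python3 - <<'E'
from h import *
k=wplane('w3',323.5,229.5,.134);D=np.load('pics/w3.npz');print(k,D['R'].T@(k-D['p']))
E
```

```text
[0.4417 0.1255 0.134 ] [0.0028 0.0015 0.0237]
```

{"op": "play_rows", "data": {"steps": "0.07 0.04 0.3 0 0 0 -1;0 0 0.4 0 0 0 -1;0 0 0.4 0 0 0 -1;0 0 0.4 0 0 0 -1;0 0 0.4 0 0 0 -1;0 0 0.22 0 0 0 -1;0 0 0 0 0 0 -1;0 0 0 0 0 0 1;0 0 0 0 0 0 1;0 0 0 0 0 0 1", "force": 35}}

```text
clock: 6.13
tool_pos: [0.4433, 0.1264, 0.0976]
tool_rot: [-0.0, 0.983, 0.186, 0.001]
wrist_force: [0.7, -0.2, 0.4]
finger_gap: 0.0764
```

{"op": "play_rows", "data": {"steps": "0 0 0 0 0 0 1;0 0 0 0 0 0 1;0 0 0 0 0 0 1;0 0 0 0 0 0 1;0 0 0 0 0 0 1;0 0 0 0 0 0 1;0 0 0 0 0 0 1;0 0 0 0 0 0 1;0 0 0 0 0 0 1;0 0 0 0 0 0 1", "force": 35}}

```text
clock: 6.97
tool_pos: [0.4428, 0.1262, 0.0971]
tool_rot: [-0.0, 0.983, 0.186, -0.0]
wrist_force: [0.0, 0.4, 0.5]
finger_gap: 0.0239
```

{"op": "play_rows", "data": {"steps": "0 0 -0.2 0 0 0 1;0 0 -0.4 0 0 0 1;0 0 -0.5 0 0 0 1;0 0 -0.5 0 0 0 1;0 0 -0.5 0 0 0 1;0 0 -0.5 0 0 0 1;0 0 -0.5 0 0 0 1;0 0 -0.5 0 0 0 1;0 0 -0.4 0 0 0 1;0 0 0 0 0 0 1"}}

```text
clock: 7.8
tool_pos: [0.4444, 0.1268, 0.22]
tool_rot: [0.0, 0.983, 0.186, 0.002]
wrist_force: [0.3, 0.9, -1.6]
finger_gap: 0.0238
```

```bash
python3 - <<'E'
from h import *
snap('s4','scene');snap('d4','side')
a=cv2.imread('pics/s4.png')[90:330,230:430];b=cv2.imread('pics/d4.png')[90:330,250:450]
cv2.imwrite('pics/c4.png',cv2.resize(np.hstack([a,b]),None,fx=2,fy=2))
E
```

```text
s4 7.8 [0.4444 0.1268 0.22  ] [0.9307 0.3657 0.0045] [ 0.0048  0.0001 -1.    ] 0.023843106582442947 [ 0.2627  0.8605 -1.609 ]
d4 7.85 [0.4437 0.1263 0.2186] [0.9309 0.3653 0.0029] [ 0.0032 -0.0003 -1.    ] 0.024478608418631278 [-0.0897 -0.1304 -2.14  ]
```

View pics/c4.png

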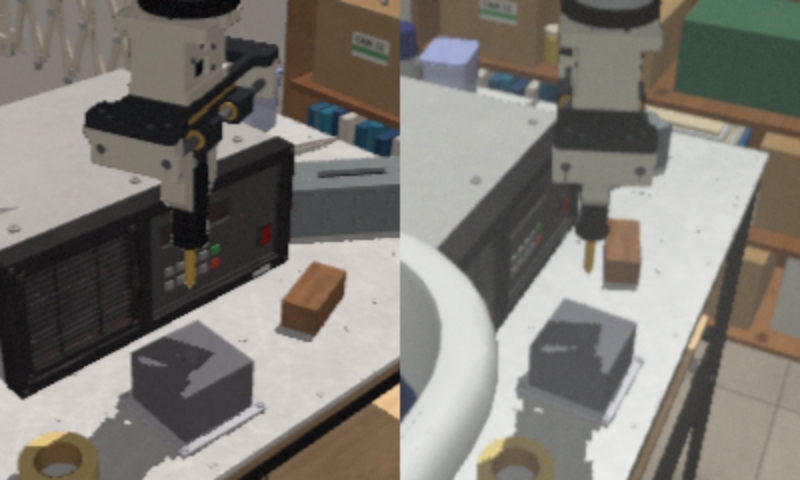

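```bash
python3 - <<'E'
from h import *
print(tri((325.2,233),(344.7,225.3)))
for n,A in (('s4',(300,340,205,240)),('d4',(325,365,200,235))):
    im=cv2.imread(f'pics/{n}.png');h=cv2.cvtColor(im,40)
    x0,x1,y0,y1=A;s=h[y0:y1,x0:x1];m=(s[...,0]>12)&(s[...,0]<28)&(s[...,1]>110)&(s[...,2]>70)
    ys,xs=np.nonzero(m);print(n,len(ys))
    for y in range(ys.min(),ys.max()+1,3):
        q=xs[ys==y]
        if len(q):print(y+y0,q.min()+x0,q.max()+x0)
E
```

```text
(array([0.4404, 0.128 , 0.1358]), np.float64(0.00033237583735002313))
s4 88
215 322 327
218 322 326
221 323 326
224 322 326
227 323 326
230 323 327
d4 26
211 345 345
214 344 345
217 344 345
220 344 345
223 343 344
```

{"op": "play_rows", "data": {"steps": "-0.07 0.4 0 0 0 0 1;-0.08 0.7 0 0 0 0 1;-0.08 0.75 0 0 0 0 1;-0.08 0.75 0 0 0 0 1;-0.08 0.75 0 0 0 0 1;-0.08 0.75 0 0 0 0 1;-0.08 0.75 0 0 0 0 1;-0.08 0.75 0 0 0 0 1;-0.08 0.75 0 0 0 0 1;-0.08 0.75 0 0 0 0 1"}}

```text
clock: 8.73
tool_pos: [0.4978, -0.0818, 0.2158]
tool_rot: [-0.001, 0.983, 0.186, -0.001]
wrist_force: [0.5, 0.2, -2.6]
finger_gap: 0.0237
```

{"op": "play_rows", "data": {"steps": "-0.08 0.75 0 0 0 0 1;-0.08 0.75 0 0 0 0 1;-0.08 0.75 0 0 0 0 1;-0.08 0.75 0 0 0 0 1;-0.08 0.75 0 0 0 0 1;-0.08 0.75 0 0 0 0 1;-0.08 0.75 0 0 0 0 1;-0.08 0.75 0 0 0 0 1;-0.06 0.53 0 0 0 0 1;0 0.15 0 0 0 0 1"}}

```text
clock: 9.57
tool_pos: [0.5513, -0.2786, 0.215]
tool_rot: [-0.0, 0.983, 0.184, -0.001]
wrist_force: [0.1, -0.5, -1.9]
finger_gap: 0.0239
```

{"op": "play_rows", "data": {"steps": "0 0 0 0 0 -0.024 1;0 0 0 0 0 -0.024 1;0 0 0 0 0 -0.024 1;0 0 0 0 0 -0.024 1;0 0 0 0 0 -0.024 1;0 0 0 0 0 -0.024 1;0 0 0 0 0 -0.024 1;0 0 0 0 0 -0.022 1;0 0 0 0 0 0 1;0 0 0 0 0 0 1"}}

```text
clock: 10.4
tool_pos: [0.5519, -0.2739, 0.2162]
tool_rot: [-0.001, 0.885, 0.466, -0.0]
wrist_force: [-0.4, 0.1, -1.3]
finger_gap: 0.0239
```

```bash
python3 - <<'E'
from h import *
snap('s5','scene');snap('w5');print(env.read_state()['joint_pos']);snap('d5','side')
a=cv2.imread('pics/s5.png')[90:290,330:530];b=cv2.imread('pics/d5.png')[90:290,280:480]
cv2.imwrite('pics/c5.png',cv2.resize(np.hstack([a,b]),None,fx=2,fy=2))
E
```

```text
s5 10.4 [ 0.5519 -0.2739  0.2162] [0.5651 0.825  0.0004] [-0.0013  0.0013 -1.    ] 0.02388155998836378 [-0.3674  0.0757 -1.2619]
w5 10.45 [ 0.5521 -0.2741  0.2165] [0.5654 0.8248 0.0002] [-0.0009  0.0009 -1.    ] 0.02372711725281189 [ 0.202  -0.6634 -1.7865]
[ 1.0111  0.5479 -0.8261  1.6393  0.4329  1.1484 -0.5244]
d5 10.5 [ 0.5521 -0.2743  0.2166] [0.5653 0.8249 0.0001] [-0.0008  0.0006 -1.    ] 0.023901477082399508 [-0.2858 -0.2718 -2.4305]
```

View pics/c5.png

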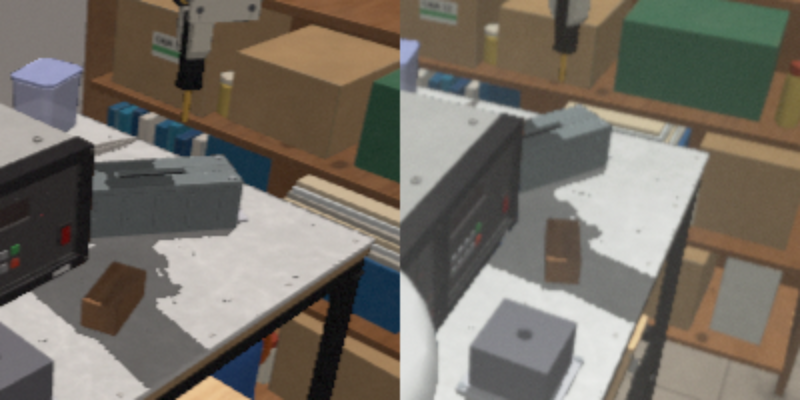

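View pics/w5.png

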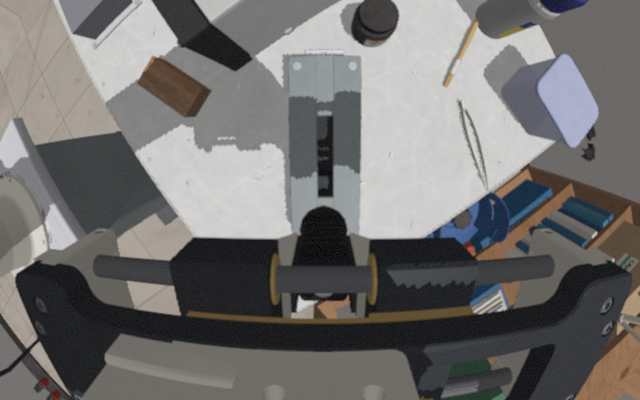

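```bash
python3 - <<'E'
from h import *
im=cv2.imread('pics/w5.png');g=im.max(2)
D=np.load('pics/w5.npz')
for v in range(106,204,6):
    row=g[v,300:350].astype(int);d=np.nonzero(row<45)[0]
    if len(d):
        a,b=[D['R'].T@(wplane('w5',300+x,v,.066)-D['p']) for x in (d.min()-.5,d.max()+.5)]
        print(v,d.min()+300,d.max()+300,(a[:2]*1e3).round(1),(b[:2]*1e3).round(1),'mid',((a+b)[1]*500).round(2))
t,e=tri((422.5,150.5),(361.3,131));print(t,e,(D['R'].T@(t-D['p'])))
cv2.imwrite('pics/w5z.png',cv2.resize(im[40:250,270:380],None,fx=2.8,fy=2.8,interpolation=cv2.INTER_CUBIC))
E
```

```text
118 329 332 [70.8  5.7] [70.8  9.7] mid 7.72
124 327 332 [64.8  3.8] [64.8  9.7] mid 6.74
130 328 332 [58.8  4.8] [58.9  9.7] mid 7.25
136 326 332 [52.9  2.8] [52.9  9.7] mid 6.27
142 318 332 [46.9 -5.1] [46.9  9.8] mid 2.32
148 319 332 [40.8 -4.2] [40.8  9.8] mid 2.82
154 318 331 [34.8 -5.2] [34.8  8.8] mid 1.83
160 321 332 [28.7 -2.2] [28.7  9.8] mid 3.84
166 318 331 [22.6 -5.2] [22.6  8.9] mid 1.83
172 319 331 [16.5 -4.2] [16.5  8.9] mid 2.34
178 328 331 [10.3  4.9] [10.3  8.9] mid 6.91
184 328 331 [4.1 4.9] [4.1 9. ] mid 6.94
190 319 331 [-2.2 -4.3] [-2.2  9. ] mid 2.37
[ 0.548  -0.2733  0.1317] 0.0016233833064959703 [-0.0016 -0.0037  0.0848]
```

View pics/w5z.png

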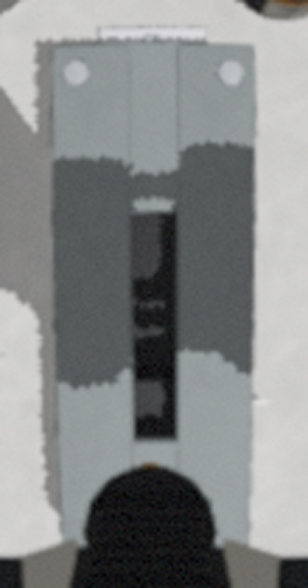

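{"op": "play_rows", "data": {"steps": "0 0.05 0.2 0 0 0 1;0 0 0.3 0 0 0 1;0 0 0.3 0 0 0 1;0 0 0.3 0 0 0 1;0 0 0.3 0 0 0 1;0 0 0.3 0 0 0 1;0 0 0.2 0 0 0 1;0 0 0 0 0 0 1;0 0 0 0 0 0 1;0 0 0 0 0 0 1"}}

```text
clock: 11.38
tool_pos: [0.554, -0.2758, 0.1605]
tool_rot: [0.0, 0.884, 0.467, 0.0]
wrist_force: [-0.4, 0.3, -1.1]
finger_gap: 0.024
```

```bash
python3 - <<'E'
from h import *
snap('s6','scene');snap('w6');snap('d6','side')
a=cv2.imread('pics/s6.png')[130:230,370:470];b=cv2.imread('pics/d6.png')[110:210,320:420]
cv2.imwrite('pics/c6.png',cv2.resize(np.hstack([a,b]),None,fx=4,fy=4,interpolation=cv2.INTER_CUBIC))
im=cv2.imread('pics/w6.png');cv2.imwrite('pics/w6z.png',cv2.resize(im[0:250,240:410],None,fx=2.4,fy=2.4,interpolation=cv2.INTER_CUBIC))
E
```

```text
s6 11.3833 [ 0.554  -0.2758  0.1605] [0.5642 0.8256 0.0003] [ 0.0007 -0.0001 -1.    ] 0.023980554722230357 [-0.4205  0.3285 -1.1248]
w6 11.4333 [ 0.5541 -0.2759  0.1607] [0.5643 0.8256 0.0003] [ 0.001  -0.0003 -1.    ] 0.023785723698715976 [ 0.288  -0.7373 -0.6074]
d6 11.4833 [ 0.5541 -0.276   0.1608] [0.5643 0.8256 0.0002] [ 0.001  -0.0005 -1.    ] 0.024231583697581577 [-0.3226  0.259  -1.4729]
```

View pics/c6.png

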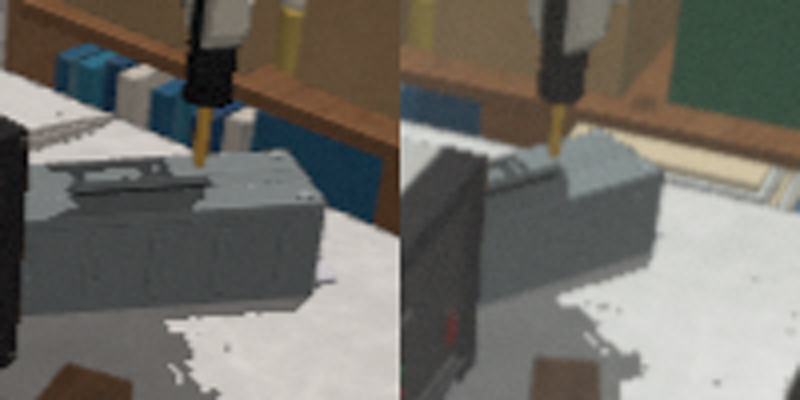

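View pics/w6z.png

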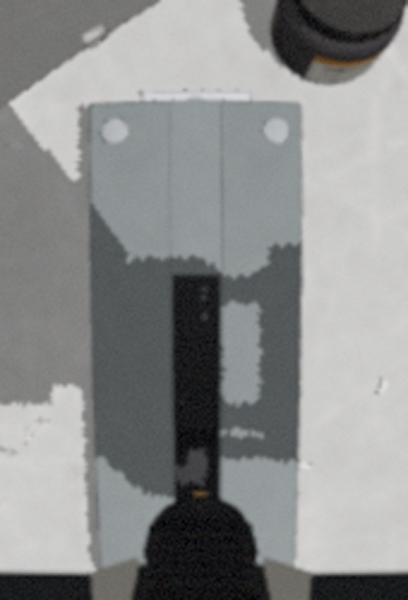

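{"op": "play_rows", "data": {"steps": "0 -0.02 0.1 0 0 0 1;0 0 0.1 0 0 0 1;0 0 0.1 0 0 0 1;0 0 0.1 0 0 0 1;0 0 0.1 0 0 0 1;0 0 0.1 0 0 0 1;0 0 0.1 0 0 0 1;0 0 0 0 0 0 1;0 0 0 0 0 0 1;0 0 0 0 0 0 1"}}

```text
clock: 12.37
tool_pos: [0.5532, -0.2755, 0.1392]
tool_rot: [0.0, 0.884, 0.467, 0.0]
wrist_force: [-0.4, 0.1, -1.8]
finger_gap: 0.0242
```

```bash
cat >> h.py <<'E'
def rd(n=4):
    F=[];P=[];T=[]
    for i in range(n):
        p,R,s=tool();F.append(s['wrist_force']);T.append(s['wrist_torque']);P.append(p)
        if i<n-1: env.get_image('wrist')
    R=tool()[1]
    print('clk',s['clock'],'p',np.mean(P,0),'F',np.mean(F,0),'Ftool',R.T@np.mean(F,0),'T',np.mean(T,0),'gap',s['finger_gap'])
    S=np.array([.5715,-.2496]);e=np.array([.565,.825]);print('s(tcp) mm',(np.mean(P,0)[:2]-S)@e*1e3)
E
python3 - <<'E'
from h import *
rd()
snap('w7')
snap('s7','scene');snap('d7','side')
a=cv2.imread('pics/s7.png')[130:230,370:470];b=cv2.imread('pics/d7.png')[110:210,320:420]
cv2.imwrite('pics/c7.png',cv2.resize(np.hstack([a,b]),None,fx=4,fy=4,interpolation=cv2.INTER_CUBIC))
E
```

```text
clk 12.5167 p [ 0.5533 -0.2755  0.1393] F [-0.2997 -0.2304 -1.6096] Ftool [-0.3594 -0.1182  1.6095] T [-0.0311 -0.0845 -0.0025] gap 0.023685877665283503
s(tcp) mm -31.6767248487985
w7 12.5167 [ 0.5533 -0.2756  0.1394] [0.5643 0.8256 0.0001] [ 0.0004 -0.0002 -1.    ] 0.023685877665283503 [-0.2034 -0.5326 -1.469 ]
s7 12.5667 [ 0.5533 -0.2755  0.1394] [0.5643 0.8256 0.    ] [ 0.0003 -0.0002 -1.    ] 0.02359267534062637 [ 0.9165 -0.084  -2.0322]
d7 12.6167 [ 0.5532 -0.2755  0.1393] [0.5642 0.8256 0.    ] [ 0.0003 -0.0002 -1.    ] 0.023622953314743497 [-0.1954 -0.3717 -1.7148]
```

View pics/c7.png

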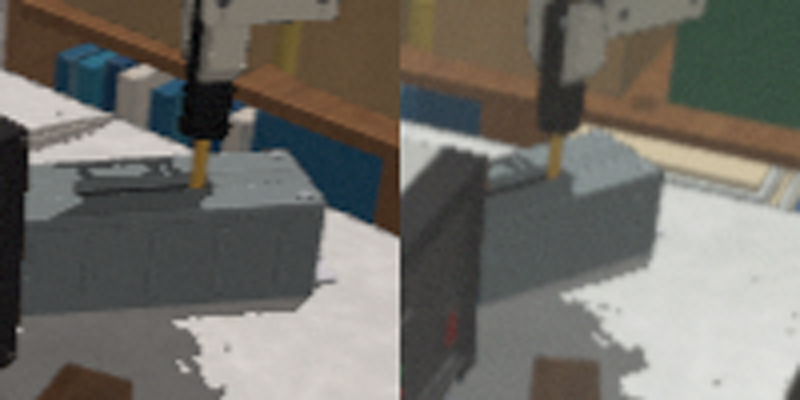

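{"op": "play_rows", "data": {"steps": "0 0 0.1 0 0 0 1;0 0 0.1 0 0 0 1;0 0 0.1 0 0 0 1;0 0 0.1 0 0 0 1;0 0 0.1 0 0 0 1;0 0 0.08 0 0 0 1;0 0 0 0 0 0 1;0 0 0 0 0 0 1;0 0 0 0 0 0 1;0 0 0 0 0 0 1"}}

```text
clock: 13.5
tool_pos: [0.5531, -0.2755, 0.1219]
tool_rot: [0.0, 0.884, 0.467, -0.0]
wrist_force: [-1.9, 0.1, 1.1]
finger_gap: 0.0238
```

```bash
python3 - <<'E'
from h import *
rd()
E
```

```text
clk 13.65 p [ 0.5531 -0.2755  0.1219] F [-1.2126  0.4302  1.3722] Ftool [-0.3292 -1.2437 -1.3723] T [ 0.0435  0.2032 -0.0068] gap 0.02386487381479775
s(tcp) mm -31.752677192842526
```

{"op": "play_rows", "data": {"steps": "0.03 0 0 0 0 0 1;0.03 0 0 0 0 0 1;0.03 0 0 0 0 0 1;0.03 0 0 0 0 0 1;0.03 0 0 0 0 0 1;0.03 0 0 0 0 0 1;0.03 0 0 0 0 0 1;0.03 0 0 0 0 0 1;0 0 0 0 0 0 1;0 0 0 0 0 0 1"}}

```text
clock: 14.48
tool_pos: [0.5574, -0.2693, 0.1218]
tool_rot: [0.0, 0.884, 0.467, 0.0]
wrist_force: [-0.4, -1.8, 0.6]
finger_gap: 0.024
```

```bash
python3 - <<'E'
from h import *
rd()
E
```

```text
clk 14.6333 p [ 0.5574 -0.2694  0.1218] F [-0.3146 -0.8998  0.7049] Ftool [-0.9201  0.2481 -0.7052] T [-0.3076  0.044  -0.007 ] gap 0.02403728747537512
s(tcp) mm -24.28278961740223
```

{"op": "play_rows", "data": {"steps": "0.03 0 0 0 0 0 1;0.03 0 0 0 0 0 1;0.03 0 0 0 0 0 1;0.03 0 0 0 0 0 1;0.03 0 0 0 0 0 1;0.03 0 0 0 0 0 1;0.03 0 0 0 0 0 1;0.03 0 0 0 0 0 1;0 0 0 0 0 0 1;0 0 0 0 0 0 1"}}

```text
clock: 15.47
tool_pos: [0.5611, -0.263, 0.1214]
tool_rot: [-0.0, 0.884, 0.467, -0.0]
wrist_force: [-0.1, -0.4, -1.8]
finger_gap: 0.0238
```

```bash
python3 - <<'E'
from h import *
rd()
E
```

```text
clk 15.6167 p [ 0.5611 -0.263   0.1214] F [-0.5169  0.5757 -1.5484] Ftool [ 0.183  -0.7506  1.5491] T [ 0.2326 -0.1278 -0.0258] gap 0.02375424212253459
s(tcp) mm -16.9452725213362
```

{"op": "play_rows", "data": {"steps": "0.04 0 0 0 0 0 1;0.04 0 0 0 0 0 1;0.03 0 0 0 0 0 1;0 0 0.04 0 0 0 1;0 0 0.04 0 0 0 1;0 0 0.04 0 0 0 1;0 0 0.04 0 0 0 1;0 0 0.04 0 0 0 1;0 0 0 0 0 0 1;0 0 0 0 0 0 1"}}

```text
clock: 16.45
tool_pos: [0.563, -0.2609, 0.1156]
tool_rot: [-0.0, 0.884, 0.467, -0.0]
wrist_force: [0.1, -1.0, -2.5]
finger_gap: 0.0236
```

```bash
python3 - <<'E'
from h import *
rd()
E
```

```text
clk 16.6 p [ 0.5631 -0.2609  0.1157] F [-0.1312  0.0329 -2.1061] Ftool [-0.0469 -0.1272  2.1061] T [-0.0225 -0.0467  0.0109] gap 0.02377183032115901
s(tcp) mm -14.068315484385643
```

{"op": "play_rows", "data": {"steps": "0 0 0.05 0 0 0 1;0 0 0.05 0 0 0 1;0 0 0.05 0 0 0 1;0 0 0.05 0 0 0 1;0 0 0.05 0 0 0 1;0 0 0.04 0 0 0 1;0 0 0.02 0 0 0 1;0 0 0.02 0 0 0 1;0 0 0 0 0 0 1;0 0 0 0 0 0 1"}}

```text
clock: 17.43
tool_pos: [0.5631, -0.2609, 0.1058]
tool_rot: [0.0, 0.884, 0.467, 0.0]
wrist_force: [0.5, -0.2, -2.4]
finger_gap: 0.024
```

```bash
python3 - <<'E'
from h import *
rd()
E
```

```text
clk 17.5833 p [ 0.5632 -0.2609  0.1059] F [ 0.0665 -0.1968 -1.9312] Ftool [-0.125   0.1656  1.9313] T [-0.0381 -0.0585  0.0211] gap 0.024297194589402347
s(tcp) mm -14.023642710976373
```

{"op": "play_rows", "data": {"steps": "0 0 0.02 0 0 0 1;0 0 0.02 0 0 0 1;0 0 0.02 0 0 0 1;0 0 0.02 0 0 0 1;0 0 0 0 0 0 1;0 0 0 0 0 0 1;0 0 0 0 0 0 1;0 0 0 0 0 0 1;0 0 0 0 0 0 1;0 0 0 0 0 0 1"}}

```text
clock: 18.42
tool_pos: [0.5633, -0.2609, 0.1051]
tool_rot: [0.001, 0.884, 0.467, -0.0]
wrist_force: [-3.4, 1.7, 9.1]
finger_gap: 0.0241
```

```bash
python3 - <<'E'
from h import *
rd()
E
```

```text
clk 18.5667 p [ 0.5633 -0.2609  0.1051] F [-3.6819  1.5195  9.742 ] Ftool [-0.8308 -3.8901 -9.7442] T [ 0.2255  0.9956 -0.0316] gap 0.023621388448284125
s(tcp) mm -13.904451134447388
```

{"op": "play_rows", "data": {"steps": "0 0 -0.04 0 0 0 1;0 0 -0.02 0 0 0 1;0 0 0 0 0 0 1;0 0 0 0 0 0 0.4;0 0 0 0 0 0 0.2;0 0 0 0 0 0 0;0 0 0 0 0 0 -0.3;0 0 0 0 0 0 -0.6;0 0 0 0 0 0 -1;0 0 0 0 0 0 -1"}}

```text
clock: 19.4
tool_pos: [0.5631, -0.2609, 0.1052]
tool_rot: [0.0, 0.884, 0.467, 0.0]
wrist_force: [0.6, 0.5, 0.1]
finger_gap: 0.0629
```

```bash
python3 - <<'E'
from h import *
rd(2);snap('w8')
E
```

```text
clk 19.45 p [ 0.5631 -0.2609  0.1052] F [-0.1554  0.6771  0.2524] Ftool [ 0.4713 -0.5104 -0.2524] T [-0.0117 -0.0854  0.0085] gap 0.06695699126677672
s(tcp) mm -14.015916716420135
w8 19.45 [ 0.5631 -0.2608  0.1052] [0.5642 0.8256 0.0001] [ 0.0001  0.     -1.    ] 0.06695699126677672 [-0.934   0.8111  0.3697]
```

View pics/w8.png

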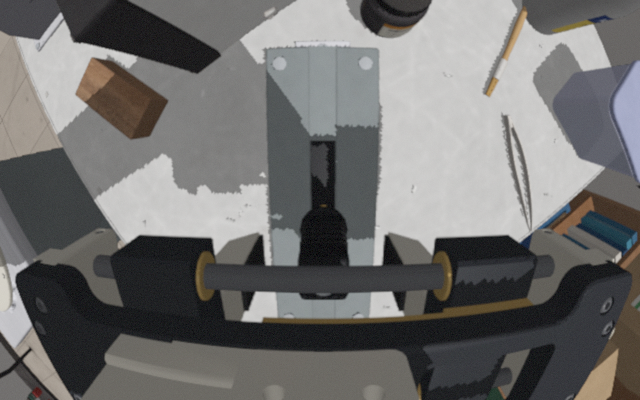

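{"op": "play_rows", "data": {"steps": "0 0 0 0 0 0 -1;0 0 0 0 0 0 -1;0 0 -0.2 0 0 0 -1;0 0 -0.4 0 0 0 -1;0 0 -0.6 0 0 0 -1;0 0 -0.6 0 0 0 -1;0 0 -0.6 0 0 0 -1;0 0 -0.6 0 0 0 -1;0 0 -0.6 0 0 0 -1;0 0 -0.6 0 0 0 -1"}}

```text
clock: 20.33
tool_pos: [0.5633, -0.2607, 0.2335]
tool_rot: [0.001, 0.884, 0.467, 0.0]
wrist_force: [0.1, 0.2, -0.3]
finger_gap: 0.0919
```

{"op": "play_rows", "data": {"steps": "-0.5 0 0 0 0 0 -1;-0.5 0 0 0 0 0 -1;-0.5 0 0 0 0 0 -1;0 0 0 0 0 0 -1;0 0 0 0 0 0 -1;0 0 0 0 0 0 -1;0 0 0 0 0 0 -1;0 0 0 0 0 0 -1;0 0 0 0 0 0 -1;0 0 0 0 0 0 -1"}}

```text
clock: 21.17
tool_pos: [0.538, -0.2973, 0.2312]
tool_rot: [-0.0, 0.884, 0.467, 0.0]
wrist_force: [0.3, 0.5, -0.4]
finger_gap: 0.0919
```

```bash
python3 - <<'E'
from h import *
snap('s9','scene');snap('w9');snap('d9','side')
a=cv2.imread('pics/s9.png')[110:250,350:490];b=cv2.imread('pics/d9.png')[90:230,310:450]
cv2.imwrite('pics/c9.png',cv2.resize(np.hstack([a,b]),None,fx=2.8,fy=2.8,interpolation=cv2.INTER_CUBIC))
E
```

```text
s9 21.1667 [ 0.538  -0.2973  0.2312] [0.5634 0.8262 0.0003] [ 0.      0.0003 -1.    ] 0.09193487457711252 [ 0.2709  0.4577 -0.4086]
w9 21.2167 [ 0.5379 -0.2975  0.2312] [0.5636 0.826  0.0002] [-0.      0.0002 -1.    ] 0.09171233349165986 [-0.1465  0.1366  0.1543]
d9 21.2667 [ 0.5379 -0.2977  0.2312] [0.5638 0.8259 0.0001] [-0.0001  0.0002 -1.    ] 0.09187305241277277 [-0.5259  0.0635 -0.1883]
```

View pics/c9.png

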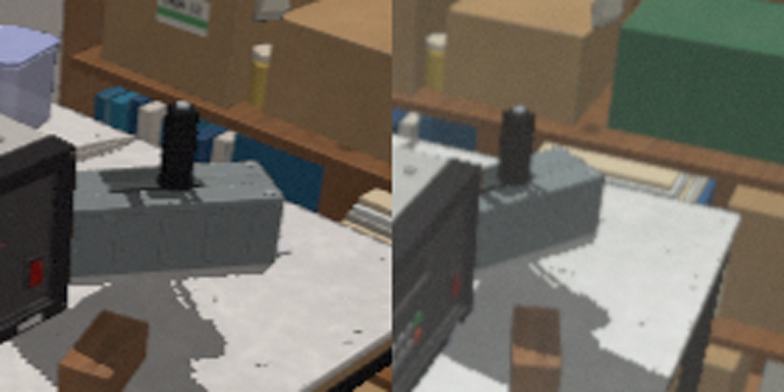

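View pics/w9.png

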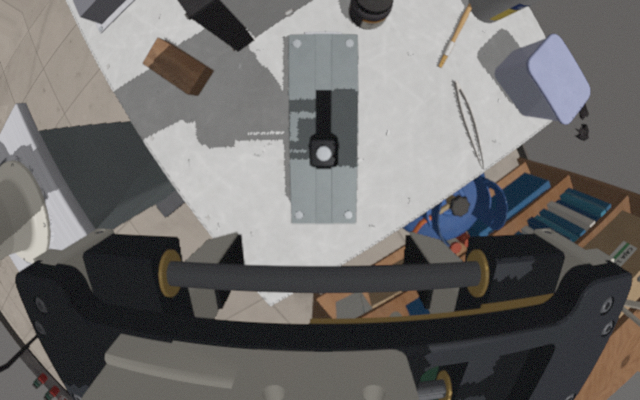

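Both fixed views show the probe upright with its collar on the cover. The knob is at about (415, 147) in scene and (355, 129) in side. As a check I triangulate the knob height, which should be 0.142 m, and then hand in.

```bash
python3 - <<'E'
from h import *
print('knob',tri((350+182/2.8,110+103/2.8),(310+(518-392)/2.8,90+108/2.8)), wplane('w9',323.5,153,.142))
print(env.read_state()['clock'],env.finish_job())
E
```

```text
knob (array([ 0.5626, -0.2624,  0.1399]), np.float64(0.001221171097387749)) [ 0.5626 -0.2627  0.142 ]
the job is handed in; nothing more can be done
21.3167 None
```

The probe is standing upright in the test point, collar on the cover, and I handed the job in at 21.3 s of the 51 s allowed. No verdict was reported, so the checks below are mine.

**What I did:** I gripped the handle at 24 mm, lifted the probe out of its rest and lowered it into the slot about 33 mm from the middle. I then slid the tip along the floor with the spring pressed in. The wrist force fell by about the spring's load when the tip dropped, roughly 20 mm from the middle. I moved about 3 mm further on, pushed the probe home, released it and backed away.

**Last checks:**
- **Depth:** The collar met the cover at a tool height of 0.1051 m, exactly as predicted for collar on cover, with about 10 N on the wrist. The tip had met nothing on the way down.
- **Final position:** After release, the two fixed cameras put the knob at (0.563, -0.262, 0.140) m. The height should be 0.142 m, so it agrees within the 2 mm calibration. The wrist camera puts it at the same x and y.
- **Upright:** The probe looks upright in all three views; I did not measure the tilt as a number.
- **Bystanders:** I kept clear of the wood block, tape and jar. The block and jar look unmoved in the last pictures; I did not re-measure them, and I did not look at the tape again.

**Disagreement:** The cameras differed by 1 to 3 mm on where the probe was across the slot. I centred it using the wrist picture of the probe and slot together.

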